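# Shift the bench shaker into fast orbital

### The job

The next rack is to be shaken fast and orbitally: push the shaker's gear lever through its H-gate, from the near slot on the side away from the shaking platform, across neutral, and fully home into the far slot on the platform side (near means the robot's side of the machine), and leave it there. Push it only with the fingertips or the outside of the fingers, without gripping the knob and without forcing the lever hard against the gate. Leave the bottle, the tub, the tube block and the vial standing where they are.

Things in the scene. Friction and masses are not known exactly. Their poses are not given: they have to be found in the camera images.
- shaker: Bench shaker, fixed; place and yaw vary. Origin on the bench (z = 0) right under the centre of its H-gate; x points away from the robot (turned at most 0.3 rad), y to the robot's left. White gearbox housing x -85..165, y -85..85, top z = 115 mm. To its right the lower base with the shaking platform, x -130..150, y -385..-85 mm; the tubes in the orange rack on it reach z = 171 mm.
- gate (a point): Centre of the H, on top of the bare steel gate plate, 120 mm above the shaker's origin; axes as the shaker's. Plate 120 (x) by 110 (y) mm. The H: two legs along x at y = +20 and -20 mm, each 63 mm long, joined midway by the neutral slot along y at x = 0; all slots 15 mm wide, inner corners rounded. Embossed: ring on the platform side, two bars opposite; one dot at the near edge, two dots at the far.
- far_slot (a point): The goal slot's end: in the plate's top, far end of the leg on the platform side, where the stalk's axis stands when fully home (x = +23, y = -20 mm from gate). The ball is then at about x = +41, y = -37 mm and 56 mm above the plate.
- ball (a point): Centre of the lever's black ball knob, 40 mm in diameter, 145 mm up the stalk from pivot; z along the stalk.
- gear_lever: Gear lever: 10 mm steel stalk standing up through the H, ball knob on top. Origin at its pivot (as pivot), z along the stalk. It takes about 3 to 5 N at the ball to move and stays where it is left: no springs or detents. It moves sideways only with the stalk in the neutral slot, that is with the ball within about 5 mm fore or aft of neutral.
- pivot (a point): Cross pivot on which the lever turns, inside the housing 42.5 mm above the shaker's origin; axes as the shaker's. The ball's centre lies from here at 145 mm times (sin(shift) cos(select), -sin(select), cos(shift) cos(select)): 187.5 mm above the bench when upright, about 177 mm at a slot's end; 41 mm fore or aft and 37 mm sideways at a slot's end.
- shift (a joint): Fore-and-aft angle of the lever, rad: 0 = neutral, -0.30 = end of the near slots, +0.30 = end of the far slots (positive leans along the shaker's +x, away from the robot). Starts between -0.30 and -0.16.
- select (a joint): Sideways angle of the lever, rad: +0.26 = in the leg on the platform side (shaker's -y, the robot's right), -0.26 = in the other leg, in the legs it has play, from 0.21 to the stop at 0.275. Starts at -0.26.
- reagent_bottle: Bystander: glass bottle with blue cap, 56 mm diameter, 110 mm tall, loose on the bench to the left of the gearbox. Origin at the centre of its underside.
- tip_tub: Bystander: dark grey open tub 70 x 60 x 85 mm tall, loose on the bench to the left of the gearbox. Origin at the centre of its underside.
- tube_block: Bystander: green microtube block 62 x 100 x 26 mm tall with two white caps standing 12 mm out of it, loose on the bench between the robot and the gearbox. Origin at the centre of its underside.
- vial: Bystander: amber vial with white cap, 26 mm diameter, 48 mm tall, standing loose on the gearbox housing behind the gate, 115 to 135 mm beyond the gate's centre. Origin at the centre of its underside.

How it is judged:
On the way, in this order (a step that is already met when the one before it is completed fails the run):
1. the lever is pushed out of the near slot to neutral (value of joint shift above -0.08 rad and value of joint select below -0.1 rad), for 0.05 s.
2. the lever has crossed the neutral slot to the platform side (value of joint select above 0.18 rad and value of joint shift between -0.08 and 0.2 rad), for 0.05 s.
At the end, for the whole second after the job is handed in: The lever rests in the far slot on the platform side (select above 0.18 rad), fully home: shift above 0.265 of 0.30 rad, which is within about 5 mm of the slot's end at the ball. The four bystanders stand within 20 mm of where they stood, upright to 0.2 rad (value of joint shift above 0.265 rad and value of joint select above 0.18 rad and velocity of joint shift between -0.05 and 0.05 rad/s and distance of each of reagent_bottle, tip_tub, tube_block, vial from where it was at the start of the episode below 0.02 m and angle between each of reagent_bottle, tip_tub, tube_block, vial's own z axis and vertical below 0.2 rad); the robot touches nothing.
It fails at once if the knob is gripped (grasp point within 12 mm of the ball's centre while touching it) (distance between the grasp point and ball below 0.012 m and contact force between the fingers and gear_lever above 0.3 N).
It fails at once if the lever is forced: pushed with more than 40 N (contact force between the fingers and gear_lever above 40 N).
It fails at once if the lever is pushed with the arm or the gripper's body, not with the fingers (contact force between the arm and gear_lever above 2 N).
It fails at once if a bystander is knocked, lifted or carried (not (distance of each of reagent_bottle, tip_tub, tube_block, vial from where it was at the start of the episode below 0.02 m and angle between each of reagent_bottle, tip_tub, tube_block, vial's own z axis and vertical below 0.2 rad)).
It also fails if it takes over 51 s, if anything falls off the work surface, if the arm or the gripper's body presses on something with over 40 N, if the wrist force passes 120 N, or if a joint passes its speed limit or range.

### The arm

A 6-joint arm with a two-finger parallel gripper is mounted at the origin on the work surface. World frame = base frame: x ahead of the robot, y to its left, z up, the work surface at z = 0. Lengths are in m, angles in rad, forces in N, time in s.
With the tool pointing down it reaches from about 0.35 to 0.775 m from the base axis. Payload 7.3 kg.
Tool frame: the origin (TCP) lies on the mounting face of the last link; the fingertips stand 178 mm ahead of it and the grasp point (between the pads) lies 159 mm ahead of it (robot.tcp_to_tips is the distance from the TCP to the fingertips, in m); z points along the fingers, y is the direction in which the jaws open and shut (so a half turn about z gives the same grasp; the last joint's range is limited). The gripper opens to 92 mm and grips with 3 to 60 N. Pads are 19 mm wide; open, the fingers measure 130 mm over their backs; the gripper's body (75 mm by 190 mm) begins 47 mm behind the grasp point.
Start: joints at [-1.369, 0.342, 1.524, -0, 1.275, -0.146], TCP at [0.179, -0.494, 0.405] pointing down, gripper open.
Joint ranges: [-2.53, 2.53], [-0.77, 2.02], [0.04, 2.7], [-1, 4.14], [0.28, 2.66], [-3.11, 3.11]. Speed limits (rad/s): [2.57, 2.57, 3.14, 3.14, 3.14, 3.14].

### API

Orientations are given as [roll, pitch, yaw] about the fixed x, y, z axes, in that order (R = Rz(yaw) Ry(pitch) Rx(roll)).
In Python, from cell import robot, viewer gives the robot as it stands.
- The arm moves only by the shell command python3 -m creep 'ROWS' [OPENING] [FORCE]. ROWS is JSON, a list that holds one entry, the list of rows, each a list of 6 numbers: the shift along the world's x, y, z in mm, then the turn, a rotation vector about the world's x, y, z in degrees. A call has 1 to 5 rows; each row shifts and turns the pose as measured when the row begins; what a row does not reach is not made up. A row lasts 1/12 s, in which the tool goes at most 41.7 mm and 7.16 degrees, less where a joint would pass 70% of its speed; a pose out of reach is approached as far as the arm can. A call with a gripper value outside its range is refused whole. OPENING is the closure, from -1 (fully open) to 1 (shut), set as the call begins (- or left out, the last holds). The fingers move at their own pace and stop on an object; FORCE is the grip in N (left out, the last holds). Time passes only in rows, so rows that do not move let the fingers close. It gives the time, the measured TCP pose, the force and the opening at its end, in the units of the state.
- robot.observe(): the state, without advancing time (a new reading comes with each control period).
- viewer.read_camera(name): name is "side" or "top" or "wrist"; returns the picture (480x640x3 uint8, blue, green, red); there is no depth.
- viewer.camera_model(name): a dict with "fx", "fy", "cx", "cy" (pixels), "pose" (4x4, takes a point from camera to world coordinates); the wrist camera has in their place "mount" (4x4, takes a point from camera to tool coordinates, whose origin is the TCP and whose axes are the flange's). Camera axes: x right, y up, looking along -z (the intrinsics and any distortion apply to the point x, -y, -z); pixel columns grow to the right and rows downward; lengths in m; the calibration is good to about 2 mm. The wrist camera is an equidistant fisheye: a pixel r from the principal point sees the ray r / f radians off the axis. A picture is of the moment at which its call begins: read the wrist's pose just before it. camera_model takes no time and is no camera call.
- robot.hand_in(): hands the job in, once; it reports no verdict.
The state is a dict: "time": time; "qpos": joint angles; "qvel": joint speeds; "joint_efforts": joint torques, N m; "tool_pos": TCP position; "tool_rot": TCP orientation; "contact_force": force on the tool from outside, world axes, zero at the start; "torque": the same for the moment, N m; "opening": finger opening in m.
Only numpy, scipy, OpenCV 4.12 (cv2) and the standard library are available. Lean on these libraries where they do the work, as an engineer would, in place of code of your own. Each camera call takes 0.05 s, during which the arm holds its last target. There are 200 camera calls.

## Working session

There is one attempt and no reset: what is moved stays moved. The work goes in short steps, Python scripts to look and compute and a shell command to move; the robot and the scene stay as the last step left them, time stands still between calls to the robot, and variables do not carry over. Pictures are saved under pics/ and viewed, about 8 in all and at most 12, crops included, and the job is handed in when it is done.

```bash
mkdir -p pics; ls; python3 - <<'E'
from cell import robot, viewer
import cv2,numpy as np
s=robot.observe();print(s)
for n in("top","side"):
    cv2.imwrite(f"pics/{n}0.png",viewer.read_camera(n)); m=viewer.camera_model(n);print(n,m)
print(viewer.camera_model("wrist"))
E
```

```text
pics
{'time': 0.0, 'qpos': array([-1.36898195e+00,  3.42751298e-01,  1.52500881e+00, -1.92780374e-05,
        1.27542378e+00, -1.45966810e-01]), 'qvel': array([-1.02379318e-03,  4.22982861e-05, -5.09544831e-04, -3.63287845e-04,
        2.93368268e-04, -5.95121232e-04]), 'joint_efforts': array([-6.54166506e-04, -4.31235266e+01, -2.44218528e+01,  7.18268403e-02,
        5.61814138e-02, -1.12017840e-04]), 'tool_pos': array([ 0.17893482, -0.49342585,  0.40403279]), 'tool_rot': array([-3.14001566e+00, -2.13205034e-04,  3.47786643e-01]), 'contact_force': array([ 0.23469692,  0.39007163, -0.48261267]), 'torque': array([-0.01667131, -0.04230776,  0.01288989]), 'opening': 0.09165929930859279}
top {'fx': 497.8866730559916, 'fy': 497.8866730559916, 'cx': 313.98246757368713, 'cy': 241.61964680958297, 'pose': array([[ 0.01003956,  0.98621031, -0.16519209,  0.4227834 ],
       [-0.99987235,  0.01195431,  0.0106009 ,  0.17457782],
       [ 0.01242947,  0.16506457,  0.98620444,  0.91101712],
       [ 0.        ,  0.        ,  0.        ,  1.        ]])}
side {'fx': 560.7915875237734, 'fy': 560.79158
[... 165 characters left out ...]
45919929e-02,  5.43461538e-01, -8.39073770e-01,
        -4.89189314e-01],
       [ 1.68115081e-02,  8.39433737e-01,  5.43201965e-01,
         5.55330315e-01],
       [ 0.00000000e+00,  0.00000000e+00,  0.00000000e+00,
         1.00000000e+00]])}
{'fx': 371.64829954431775, 'fy': 371.64829954431775, 'cx': 319.8826016944697, 'cy': 242.58722575911716, 'mount': array([[ 6.90871253e-04,  9.61618766e-01,  2.74388176e-01,
         7.42863562e-02],
       [ 9.99999287e-01, -3.97040154e-04, -1.12639510e-03,
        -5.41456909e-04],
       [-9.74219545e-04,  2.74388758e-01, -9.61618355e-01,
         2.13824283e-02],
       [ 0.00000000e+00,  0.00000000e+00,  0.00000000e+00,
         1.00000000e+00]])}
```

View pics/top0.png

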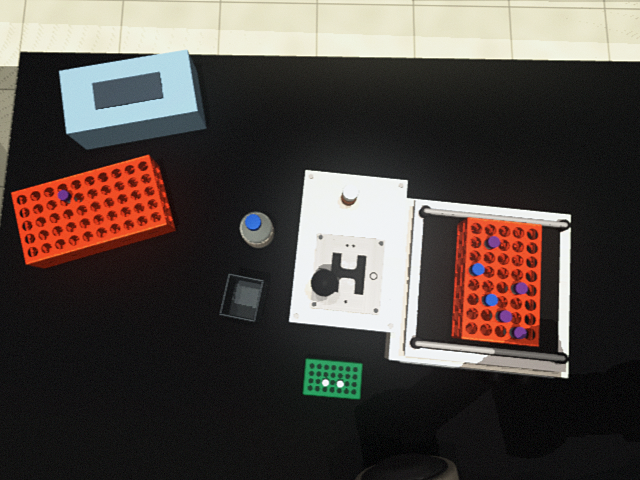

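View pics/side0.png

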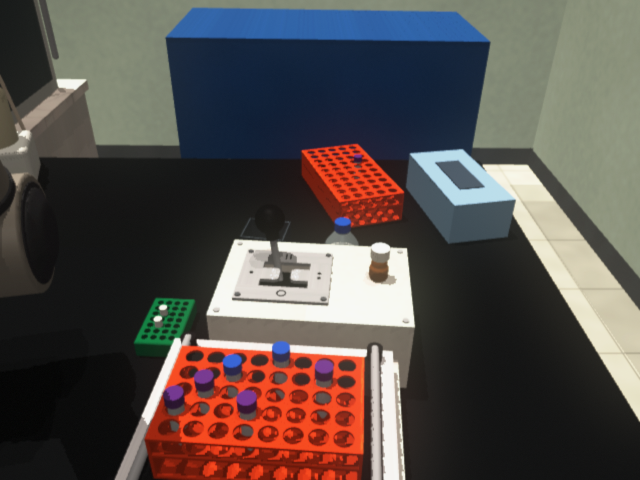

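The top view shows the gate's H around pixel (349,273), the ring at (373,276), and the ball at about (323,281) in the near-left leg. The side view shows the ball at about (269,218) and the ring at (281,293). Next is a zoomed crop of both views.

```bash
python3 - <<'E'
import cv2,numpy as np
t=cv2.imread("pics/top0.png")[225:325,290:410];s=cv2.imread("pics/side0.png")[200:310,225:345]
f=lambda a:cv2.resize(a,None,fx=3.3,fy=5 if 0 else 3.3,interpolation=cv2.INTER_CUBIC)
a,b=f(t),f(s);h=max(a.shape[0],b.shape[0]);p=lambda i:np.pad(i,((0,h-i.shape[0]),(0,0),(0,0)))
cv2.imwrite("pics/z.png",np.hstack([p(a),p(b)]))
E
```

```text
(no output)
```

View pics/z.png

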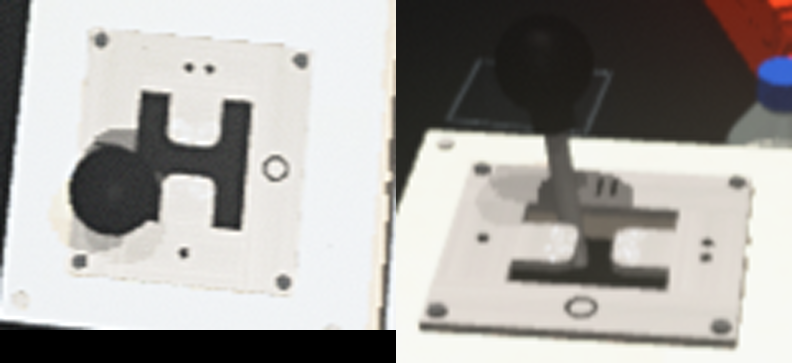

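```bash
cat >h.py <<'E'
import numpy as np,cv2
from cell import robot,viewer
def ray(n,u,v):
    m=viewer.camera_model(n);d=np.array([(u-m['cx'])/m['fx'],-(v-m['cy'])/m['fy'],-1.]);return m['pose'][:3,3],m['pose'][:3,:3]@d
def plane(n,u,v,z):
    o,d=ray(n,u,v);return o+d*(z-o[2])/d[2]
def tri(a,b):
    (o,d),(p,e)=a,b;t=np.linalg.lstsq(np.c_[d,-e],p-o,rcond=None)[0];A=o+d*t[0];B=p+e*t[1];return (A+B)/2,np.linalg.norm(A-B)
def proj(n,P):
    m=viewer.camera_model(n);q=m['pose'][:3,:3].T@(np.asarray(P)-m['pose'][:3,3]);return m['cx']+m['fx']*q[0]/-q[2],m['cy']+m['fy']*q[1]/q[2]
E
python3 - <<'E'
from h import *
T=lambda x,y:(290+x/3.3-.35,225+y/3.3-.35); S=lambda x,y:(225+(x-396)/3.3-.35,200+y/3.3-.35)
# order: far-left, far-right, near-right, near-left, ring, near dot, far dots
tp=[T(*p) for p in[(100,40),(301,61),(283,283),(79,261),(275,168),(183,253),(199,68)]]
sp=[S(*p) for p in[(737,183),(720,327),(437,311),(482,169),(581,307),(482,238),(707,250)]]
P=[]
for a,b in zip(tp,sp):
    q,e=tri(ray('top',*a),ray('side',*b));P.append(q);print(q.round(4),round(e,4),plane('top',*a,.12).round(4),plane('side',*b,.12).round(4))
P=np.array(P);c=P[:4].mean(0);v=(P[0]+P[1]-P[2]-P[3]);w=P[0]+P[3]-P[1]-P[2]
print("gate",c,np.arctan2(v[1],v[0]),np.arctan2(-w[0],w[1]))
b,e=tri(ray('top',*T(114,189)),ray('side',*S(544,62)));y=np.arctan2(v[1],v[0])
d=b-c;print("ball",b,e,"rel gate",np.cos(y)*d[0]+np.sin(y)*d[1],-np.sin(y)*d[0]+np.cos(y)*d[1],d[2])
E
```

```text
[0.5635 0.1565 0.119 ] 0.0001 [0.5633 0.1565 0.12  ] [0.5634 0.155  0.12  ]
[0.5541 0.0582 0.1201] 0.0 [0.5541 0.0582 0.12  ] [0.5541 0.0583 0.12  ]
[0.4467 0.0682 0.1201] 0.0005 [0.4465 0.0681 0.12  ] [0.447  0.0683 0.12  ]
[0.4558 0.1657 0.1199] 0.0002 [0.4559 0.1657 0.12  ] [0.4557 0.1656 0.12  ]
[0.5015 0.0713 0.1195] 0.0003 [0.5015 0.0714 0.12  ] [0.5014 0.0706 0.12  ]
[0.4601 0.1159 0.1198] 0.0003 [0.4602 0.1159 0.12  ] [0.4599 0.1156 0.12  ]
[0.5501 0.108  0.1195] 0.0001 [0.55   0.1081 0.12  ] [0.55   0.1073 0.12  ]
gate [0.50501435 0.11213009 0.11977474] -0.08884241777253274 -0.09386028859952984
ball [0.48509112 0.15111772 0.18096589] 0.00040748232343297796 rel gate -0.02330385329065076 0.0370661691873937 0.0611911482651418
```

Gate centre is at (0.505, 0.112) with yaw about -0.091. The ball is at shift about -0.165. I'll close the fingers and move to a point behind the ball.

```bash
python3 -m creep '[[[22,34,0,0,0,-5],[22,34,0,0,0,-5],[22,34,0,0,0,-5],[22,34,0,0,0,-5],[22,34,0,0,0,-5]]]' 1 20; python3 -m creep '[[[22,34,0,0,0,0],[22,34,0,0,0,0],[22,34,0,0,0,0],[22,34,0,0,0,0],[22,34,0,0,0,0]]]'
```

```text
time: 0.52
tool_pos: [0.2874, -0.3229, 0.4009]
tool_rot: [-3.138, 0.003, -0.117]
contact_force: [1.2, -0.8, -0.3]
opening: 0.0628
time: 0.93
tool_pos: [0.398, -0.1459, 0.4002]
tool_rot: [-3.137, 0.004, -0.125]
contact_force: [0.8, -0.7, -0.6]
opening: 0.0298
```

```bash
python3 -m creep '[[[5,38,0,0,0,2],[5,38,0,0,0,0],[5,38,0,0,0,0],[5,38,0,0,0,0],[5,38,0,0,0,0]]]'; python3 -m creep '[[[5,38,0,0,0,0],[5,38,0,0,0,0],[5,35,0,0,0,0],[0,0,0,0,0,0]]]'
```

```text
time: 1.35
tool_pos: [0.4247, 0.0536, 0.3993]
tool_rot: [-3.137, 0.004, -0.088]
contact_force: [0.7, 0.1, 0.5]
opening: 0.0009
time: 1.68
tool_pos: [0.4384, 0.1759, 0.3985]
tool_rot: [-3.135, 0.005, -0.083]
contact_force: [-0.7, -0.5, -0.4]
opening: 0.0001
```

```bash
python3 -m creep '[[[0,-20,0,0,0,0],[0,-1,-28,0,0,0],[0,0,-28,0,0,0],[0,0,0,0,0,0]]]'; python3 - <<'E'
from h import *
cv2.imwrite("pics/s1.png",np.hstack([viewer.read_camera("side")[120:330,170:470],viewer.read_camera("top")[170:380,230:530]]))
print(robot.observe()['tool_pos'])
E
```

```text
time: 2.02
tool_pos: [0.4378, 0.1573, 0.341]
tool_rot: [-3.135, 0.003, -0.074]
contact_force: [-1.1, -0.3, -0.8]
opening: 0.0006
[0.43905589 0.15752712 0.3447376 ]
```

View pics/s1.png

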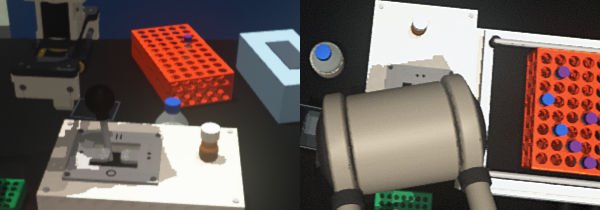

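```bash
python3 -m creep '[[[8,-1,0,0,0,-0.5],[8,-1,0,0,0,-0.5],[5,0,0,0,0,0],[5,-1,0,0,0,0],[5,0,0,0,0,0]]]'; python3 - <<'E'
from h import *
im=viewer.read_camera("side");cv2.imwrite("pics/s2.png",cv2.resize(im[120:320,180:440],None,fx=3,fy=3))
p=robot.observe()['tool_pos'];print(p,proj("side",p-[0,0,.178]))
E
```

```text
time: 2.53
tool_pos: [0.4724, 0.1542, 0.3506]
tool_rot: [-3.132, -0.004, -0.094]
contact_force: [-3.9, -0.4, 2.9]
opening: 0.0004
[0.47326426 0.15417605 0.35071461] (np.float64(261.09400058313554), np.float64(222.5993205422568))
```

View pics/s2.png

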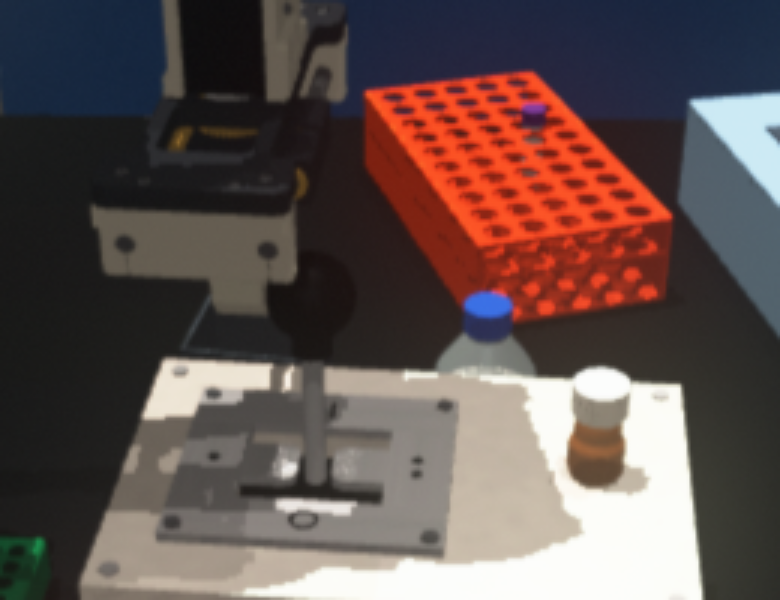

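The ball is now at side pixel (284,220), the finger is touching it from the near side, and the bystanders haven't moved. I'll write a lever-angle estimator from the ball mask in the side view.

```bash
cat >>h.py <<'E'
from scipy.optimize import least_squares
G=np.array([.505,.1121,.12]);Y=-.091
def ballpos(s,q):
    b=.145*np.array([np.sin(s)*np.cos(q),-np.sin(q),np.cos(s)*np.cos(q)]);R=np.array([[np.cos(Y),-np.sin(Y),0],[np.sin(Y),np.cos(Y),0],[0,0,1]])
    return G+R@(b-[0,0,.0775])
def lever(u,v):
    r=least_squares(lambda a:np.array(proj("side",ballpos(*a)))-[u,v],[0,0]);return r.x,r.cost
def rel(p):
    d=np.asarray(p)-G;c,s=np.cos(Y),np.sin(Y);return np.array([c*d[0]+s*d[1],-s*d[0]+c*d[1],d[2]-.058])*1000 # mm; last = tip height over plate
E
python3 - <<'E'
from h import *
print(lever(269.4,218.4),lever(284,220),rel(robot.observe()['tool_pos']))
E
python3 -m creep '[[[4,0,-3,0,0,0],[3,-1,-3,0,0,0],[0,0,-2,0,0,0]]]'
python3 - <<'E'
from h import *
print(rel(robot.observe()['tool_pos']))
im=viewer.read_camera("side");cv2.imwrite("pics/s3.png",cv2.resize(im[160:300,200:400],None,fx=3,fy=3))
E
```

```text
(array([-0.17158501, -0.26590627]), np.float64(1.4188449716950222e-22)) (array([-0.02249444, -0.19864042]), np.float64(6.462348535570529e-27)) [-35.42806649  39.01798346 172.71460553]
time: 2.83
tool_pos: [0.4813, 0.153, 0.3439]
tool_rot: [-3.131, -0.007, -0.095]
contact_force: [-3.4, 0.5, 2.3]
opening: 0.0003
[-27.3139123   38.6030428  165.86561724]
```

View pics/s3.png

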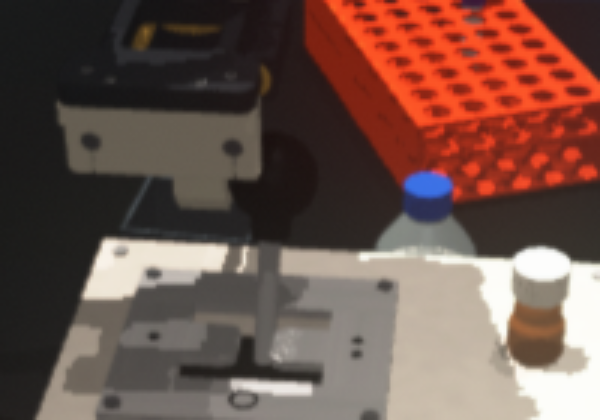

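The ball is at about (291,219) in the full side image, which may be a little past neutral. I'll back off and move to its left, then measure with a clear view.

```bash
python3 -m creep '[[[-20,2,0,0,0,0],[0,36,0,0,0,0],[0,20,0,0,0,0],[0,0,0,0,0,0]]]'
cat >>h.py <<'E'
def findball(im,c,w=40):
    x0,y0=int(c[0]-w),int(c[1]-w);g=im[y0:y0+2*w,x0:x0+2*w].max(2)
    g=cv2.resize(cv2.medianBlur(g,3),None,fx=4,fy=4,interpolation=cv2.INTER_CUBIC)
    r=cv2.HoughCircles(g,cv2.HOUGH_GRADIENT,1,30,param1=40,param2=10,minRadius=50,maxRadius=66)
    return None if r is None else [(x0+a/4,y0+b/4,k/4) for a,b,k in r[0][:3]]
E
python3 - <<'E'
from h import *
print(rel(robot.observe()['tool_pos']))
im=viewer.read_camera("side");cv2.imwrite("pics/s4.png",cv2.resize(im[160:300,200:400],None,fx=3,fy=3))
for c in findball(im,(290,220)) or []:print(c,lever(*c[:2])[0])
print(findball(cv2.imread("pics/side0.png"),(270,220)))
E
```

```text
time: 3.22
tool_pos: [0.4615, 0.211, 0.3425]
tool_rot: [-3.132, -0.011, -0.099]
contact_force: [-0.0, 0.1, -0.6]
opening: 0.0005
[-52.29999844  94.52364132 164.47209421]
(np.float32(279.875), np.float32(254.875), np.float32(13.525)) [0.00882861 0.32032029]
[(np.float32(273.625), np.float32(226.375), np.float32(14.4))]
```

View pics/s4.png

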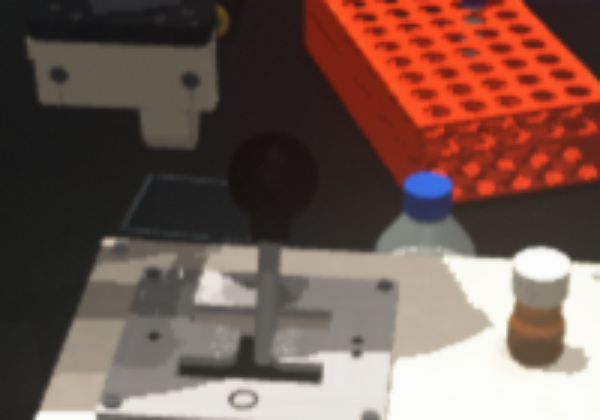

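```bash
python3 - <<'E'
from h import *
for c in [(290.5,217.6),(291,218),(290,217.5)]:
    a=lever(*c)[0];print(a,rel(ballpos(*a)))
# stalk: shift assumed, project stalk point at plate & ball for select -.26
for s in (0,.03,.06):
    b=ballpos(s,-.26);p=G-[0,0,.0775];q=p+(b-p)*.55
    print(s,[(round((u-200)*3),round((v-160)*3)) for u,v in (proj("side",b),proj("side",q))])
E
```

```text
[ 0.02756145 -0.2840929 ] [ 3.83573346 40.64159044  3.63500018]
[ 0.0337798  -0.27112412] [ 4.71824871 38.83312623  4.12351677]
[ 0.02251291 -0.28650181] [ 3.13104648 40.97676322  3.55431106]
0 [(262, 174), (260, 314)]
0.03 [(271, 175), (265, 314)]
0.06 [(281, 176), (270, 315)]
```

Ball position is about +5.5 mm past neutral, which is marginal. I'll go around the left to the far side and nudge it back.

```bash
python3 -m creep '[[[36,-3,0,0,0,0],[37,-3,0,0,0,0],[37,-3,0,0,0,0],[0,0,0,0,0,0]]]'; python3 -c "
from h import *
print(rel(robot.observe()['tool_pos']))"
```

```text
time: 3.6
tool_pos: [0.574, 0.1981, 0.3416]
tool_rot: [-3.135, -0.011, -0.095]
contact_force: [-1.6, -0.6, 0.1]
opening: 0.0005
[ 60.86860479  91.95155191 163.56587204]
```

```bash
python3 -m creep '[[[-2,-27,0,0,0,0],[-3,-27,0,0,0,0],[0,0,0,0,0,0]]]'; python3 -c "
from h import *
print(rel(robot.observe()['tool_pos']))"
```

```text
time: 3.85
tool_pos: [0.5713, 0.1398, 0.3394]
tool_rot: [-3.136, -0.012, -0.095]
contact_force: [0.3, -0.2, 0.5]
opening: -0.0
[ 63.51123293  33.63923651 161.4098481 ]
```

```bash
python3 -m creep '[[[-10,1,0,0,0,0],[-10,1,0,0,0,0],[-4,0,0,0,0,0],[-3,0,0,0,0,0],[-2,0,0,0,0,0]]]'; python3 -c "
from h import *
print(rel(robot.observe()['tool_pos']))"
```

```text
time: 4.27
tool_pos: [0.5418, 0.1369, 0.3392]
tool_rot: [-3.137, -0.014, -0.101]
contact_force: [0.8, -0.7, 0.5]
opening: 0.0006
[ 34.36478125  28.01875721 161.17001049]
```

```bash
python3 -m creep '[[[-2,1,0,0,0,0],[-1,1,0,0,0,0]]]'; python3 - <<'E'
from h import *
print(rel(robot.observe()['tool_pos']))
im=viewer.read_camera("side");cv2.imwrite("pics/s5.png",cv2.resize(im[160:300,200:400],None,fx=3,fy=3))
E
```

```text
time: 4.43
tool_pos: [0.539, 0.1387, 0.3395]
tool_rot: [-3.137, -0.017, -0.101]
contact_force: [2.9, -2.3, -1.0]
opening: 0.0011
[ 31.48238164  29.58265362 161.51800382]
```

View pics/s5.png

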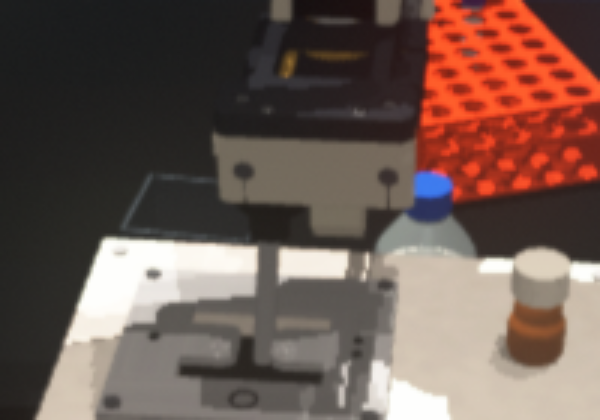

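Contact has just begun (2.9 N). The camera still puts the lever about 4–5 mm beyond neutral, so I'll push it back about 4–5 mm more.

```bash
python3 -m creep '[[[-3,1,0,0,0,0],[-2,0,0,0,0,0],[-1,0,0,0,0,0]]]'; python3 - <<'E'
from h import *
print(rel(robot.observe()['tool_pos']))
E
```

```text
time: 4.73
tool_pos: [0.5341, 0.1396, 0.3402]
tool_rot: [-3.138, -0.022, -0.101]
contact_force: [3.3, -1.9, -0.6]
opening: 0.0004
[ 26.497883    30.06079154 162.19360981]
```

Correcting for tool tilt, tool contact and camera now agree: the ball is at about 0 mm. I'll retract and go round to the left side of the ball, fixing the tilt on the way.

```bash
python3 -m creep '[[[18,-2,0,0,0,0],[3,33,0,0,1.2,0.4],[3,32,0,0,0,0],[0,0,0,0,0,0]]]'; python3 -c "
from h import *
print(rel(robot.observe()['tool_pos']))"
```

```text
time: 5.07
tool_pos: [0.5575, 0.2039, 0.34]
tool_rot: [-3.138, 0.006, -0.098]
contact_force: [-1.7, -0.6, 0.2]
opening: 0.0006
[ 43.95801381  96.19636874 162.01334366]
```

```bash
python3 -m creep '[[[-24,2,0,0,0,0],[-20,2,0,0,0,0],[0,0,3,0,0,0]]]'; python3 - <<'E'
from h import *
print(rel(robot.observe()['tool_pos']))
im=viewer.read_camera("side");cv2.imwrite("pics/s6.png",cv2.resize(im[160:300,200:400],None,fx=3,fy=3))
E
```

```text
time: 5.32
tool_pos: [0.5111, 0.21, 0.3407]
tool_rot: [-3.139, 0.012, -0.094]
contact_force: [1.4, 0.0, -0.8]
opening: 0.0007
[ -2.8596279   98.01391696 162.66367465]
```

View pics/s6.png

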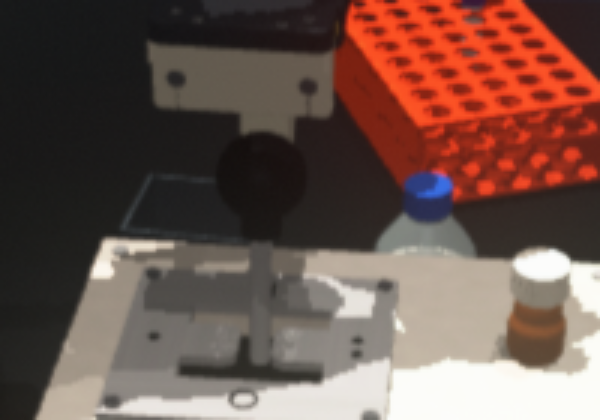

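Ball at crop (261,174), which is exactly neutral. Now I'll push sideways.

```bash
python3 -m creep '[[[2,-12,0,0,-0.5,0],[1,-8,0,0,0,0],[-1,-8,0,0,0,0],[-1,-8,0,0,0,0],[-1,-8,0,0,0,0]]]'; python3 -c "
from h import *
print(rel(robot.observe()['tool_pos']))"
```

```text
time: 5.78
tool_pos: [0.5157, 0.1633, 0.3447]
tool_rot: [-3.129, -0.007, -0.095]
contact_force: [-1.0, 4.5, 4.5]
opening: 0.0001
[  6.00934371  51.94143723 166.74774214]
```

```bash
python3 -m creep '[[[-3,-8,-2,0,0,0],[-3,-8,-1,0,0,0],[-1,-8,0,0,0,0],[-1,-8,0,0,0,0]]]'; python3 -c "
from h import *
print(rel(robot.observe()['tool_pos']))"
```

```text
time: 6.12
tool_pos: [0.5103, 0.1274, 0.345]
tool_rot: [-3.121, -0.016, -0.101]
contact_force: [-1.5, 4.8, 2.0]
opening: 0.0006
[  3.87788302  15.70950905 166.96629096]
```

```bash
python3 -m creep '[[[-2,-7,-1,0,0,0],[-1,-6,0,0,0,0],[-1,-2,0,0,0,0]]]'; python3 - <<'E'
from h import *
print(rel(robot.observe()['tool_pos']))
im=viewer.read_camera("side");cv2.imwrite("pics/s7.png",cv2.resize(im[160:320,200:400],None,fx=3,fy=3))
for a in (0,.05):
  for q in (.2,.26):
    print(a,q,[round((w-o)*3) for w,o in zip(proj("side",ballpos(a,q)),(200,160))])
E
```

```text
time: 6.37
tool_pos: [0.5072, 0.1088, 0.344]
tool_rot: [-3.12, -0.019, -0.103]
contact_force: [3.0, 3.7, -0.4]
opening: 0.0004
[  2.47005197  -3.10992369 165.98250333]
0 0.2 [242, 252]
0 0.26 [239, 268]
0.05 0.2 [259, 253]
0.05 0.26 [257, 269]
```

View pics/s7.png

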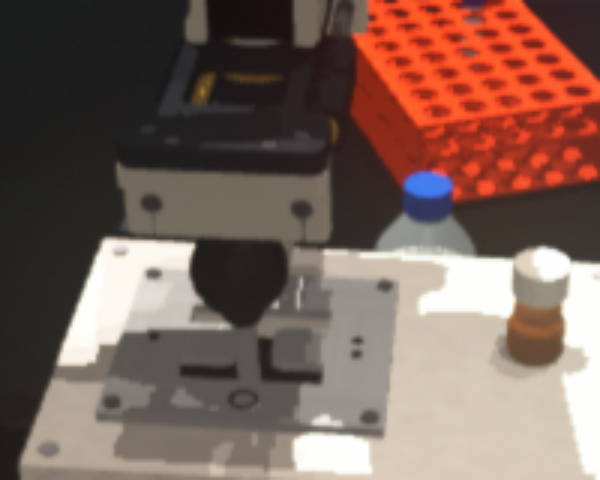

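Ball at crop (239,268), matching select 0.26 and shift 0: the crossing is done. Next I'll retract and go behind the ball.

```bash
python3 -m creep '[[[1,16,0,0,0,0],[-30,3,0,-1.2,1.1,0.5],[-28,2,0,0,0,0],[0,0,0,0,0,0]]]'; python3 -c "
from h import *
print(rel(robot.observe()['tool_pos']))"
```

```text
time: 6.75
tool_pos: [0.4484, 0.1276, 0.3415]
tool_rot: [3.133, 0.005, -0.096]
contact_force: [-0.6, 1.0, -1.0]
opening: 0.0005
[-57.74628625  10.31057916 163.4532734 ]
```

```bash
python3 -m creep '[[[-2,-24,0,0,0,0],[-2,-22,0,0,0,0],[8,-1,0,0.5,0,0],[8,-1,0,0,0,0],[8,-1,0,0,0,0]]]'; python3 -c "
from h import *
print(rel(robot.observe()['tool_pos']))"
```

```text
time: 7.17
tool_pos: [0.4674, 0.0769, 0.3407]
tool_rot: [3.138, 0.011, -0.092]
contact_force: [-0.6, 0.6, -0.0]
opening: 0.0
[-34.25091125 -38.43598715 162.74332857]
```

```bash
python3 -m creep '[[[8,0,0,0,0,0],[8,-1,0,0,0,0],[8,0,0,0,0,0],[7,-1,-1,0,0,0]]]'; python3 -c "
from h import *
print(rel(robot.observe()['tool_pos']))"
```

```text
time: 7.5
tool_pos: [0.5015, 0.076, 0.339]
tool_rot: [3.136, 0.017, -0.091]
contact_force: [-4.1, 0.1, 3.0]
opening: 0.0001
[ -0.21084758 -36.31614572 160.97009389]
```

```bash
python3 -m creep '[[[5,0,0,0,0,0],[4,0,0,0,0,0],[2,0,0,0,0,0]]]'; python3 -m creep '[[[3,0,0,0,0,0]]]';python3 -m creep '[[[2,0,0,0,0,0]]]'; python3 -c "
from h import *
print(rel(robot.observe()['tool_pos']))"
```

```text
time: 7.75
tool_pos: [0.5146, 0.0762, 0.3378]
tool_rot: [3.135, 0.02, -0.09]
contact_force: [-3.0, -2.3, 0.7]
opening: 0.0004
time: 7.83
tool_pos: [0.5175, 0.0762, 0.3374]
tool_rot: [3.134, 0.022, -0.089]
contact_force: [-13.1, -0.9, 5.4]
opening: 0.0005
time: 7.92
tool_pos: [0.5184, 0.0762, 0.3371]
tool_rot: [3.133, 0.027, -0.089]
contact_force: [-14.4, -3.5, 10.1]
opening: 0.0004
[ 16.62127774 -34.57453929 159.1369125 ]
```

The force jumped to 14 N at the slot's end, so I'll stop there, retract clear and verify.

```bash
python3 -m creep '[[[-20,2,0,0,0,0],[-30,2,0,0,0,0],[-25,2,20,0,0,0],[-10,0,30,0,0,0],[0,0,0,0,0,0]]]'; python3 - <<'E'
from h import *
im=viewer.read_camera("side");t=viewer.read_camera("top")
cv2.imwrite("pics/s8.png",np.hstack([cv2.resize(im[160:340,180:440],None,fx=2,fy=2),cv2.resize(t[170:350,225:365],None,fx=2,fy=2)]))
for a in (.25,.27,.30):print(a,[round((w-o)*2,1) for w,o in zip(proj("side",ballpos(a,.26)),(180,160))])
print(robot.observe()['contact_force'])
E
```

```text
time: 8.33
tool_pos: [0.4324, 0.0826, 0.3874]
tool_rot: [3.135, 0.023, -0.09]
contact_force: [1.2, 0.1, 0.4]
opening: 0.0001
0.25 [np.float64(256.9), np.float64(187.4)]
0.27 [np.float64(261.4), np.float64(188.6)]
0.3 [np.float64(268.0), np.float64(190.6)]
[-0.3231855   0.41568434 -0.08586607]
```

View pics/s8.png

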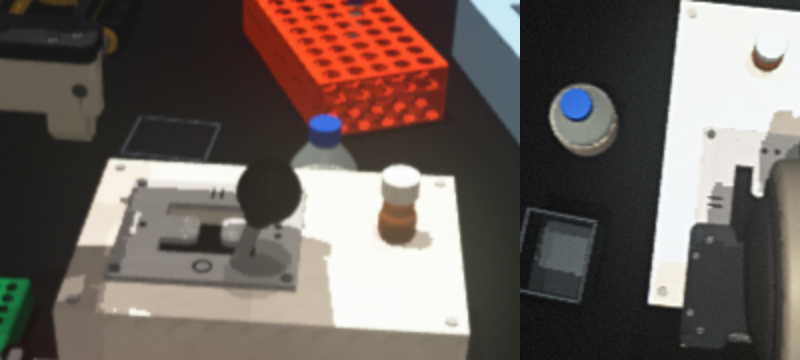

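The ball is at crop (268,191), which matches shift 0.30 and select 0.26. The bottle, tub and vial look unmoved, and the robot is clear.

```bash
python3 -c "
from cell import robot
print(robot.hand_in())"
```

```text
the job is handed in; nothing more can be done
None
```

The lever is in the far slot on the platform side and fully home, and I handed the job in at about 8.3 s of robot time. I pushed it with the closed fingers only.

- **Moves:** I pushed the lever forward out of the near slot, then sideways across neutral, then forward into the far slot. The first push went about 5 mm past neutral, so I nudged it back from the far side before crossing.
- **Forces:** The highest force I read was about 18 N on the tool (14 N of it along the push), when the lever met the slot's end. The limit is 40 N.
- **Last check, lever:** The side view shows the ball where shift 0.30 and select 0.26 would put it, with the robot clear of everything (under 1 N).
- **Last check, bystanders:** The bottle, the tub and the vial stand where they were. Only a corner of the tube block was in the last picture. The fingers passed well above it, but I did not check its position again.
- **Disagreement:** After the first push, the camera and the finger-contact estimate of the ball's position differed by about 3 mm. This came from a slight tool tilt, and they agreed once I allowed for it.

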